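Seat the jar caps and hold the carrier up level

ROBOT

A 7-joint arm with a two-finger parallel gripper is mounted at the origin on the work surface. World frame = base frame: x ahead of the robot, y to its left, z up, the work surface at z = 0. Lengths are in m, angles in rad, forces in N, time in s.
With the tool pointing down it reaches from about 0.425 to 0.875 m from the base axis. Payload 4.7 kg.
Tool frame: the origin (TCP) lies midway between the tips of the shut fingers; the grasp point (between the pads) lies 19 mm behind it; z points along the fingers, y is the line along which they close (so a half turn about z gives the same grasp; the last joint's range is limited). The gripper opens to 87 mm and grips with 3 to 60 N. Pads are 19 mm wide; open, the fingers measure 117 mm over their backs; the gripper's body (75 mm by 190 mm) begins 51 mm behind the grasp point.
Start: joints at [-1.108, 0.321, -0.07, 1.45, 0.023, 1.371, -0.057], TCP at [0.282, 0.586, 0.223] pointing down, gripper open.
Joint ranges: [-2.86, 2.86], [-0.3, 2.09], [-1.38, 1.24], [0.06, 2.45], [-1.56, 4.7], [0.09, 2.05], [-2.69, 2.69]. Speed limits (rad/s): [2.57, 2.57, 3.14, 3.14, 3.14, 3.14, 3.14].

INTERFACE

Orientations are given as a rotation vector (axis times angle).
In Python, from bench import ctrl gives the robot as it stands. The module is installed in compiled form; this text tells all that it offers.
- The arm moves only by the shell command python3 -m handwheel 'ROWS' [FORCE]. ROWS is JSON, a list of rows, each a list of 7 numbers: the finger opening in m, from 0 to 0.087, then the shift along the tool's x, y, z in m, then the turn, a rotation vector about the tool's x, y, z in degrees. A call has 1 to 12 rows; each row shifts and turns the commanded pose from where the row before left it, along the tool's axes as they then stand; what a row does not reach is not made up. A row lasts 1/8 s, in which the tool goes at most 62.5 mm and 10.7 degrees, less where a joint would pass 70% of its speed; a pose out of reach is approached as far as the arm can. A call is refused whole if a number of a shift passes 0.0625 or a number of a turn 10.7, either way. A call with a gripper value outside its range is refused whole. The fingers move at their own pace and stop on an object; FORCE is the grip in N (left out, the last holds). Time passes only in rows, so rows that do not move let the fingers close. It gives the time, the measured TCP pose, the force, the opening and the grip force at its end, in the units of the state.
- ctrl.get_state(): the state, without advancing time (a new reading comes with each control period).
- ctrl.get_image(name): name is "scene" or "top" or "wrist"; returns (picture, depth): 400x640x3 uint8, blue, green, red; 400x640 float32, m along the optical axis (not along the pixel's ray), 0 where there is no reading.
- ctrl.camera_info(name): a dict with "intrinsics" (3x3 intrinsics, pixels), "R" (3x3) and "t" (3): a world point X has camera coordinates R X + t. Camera axes: x right, y down, z forward; pixel columns grow to the right and rows downward; lengths in m; the calibration is good to about 2 mm. A picture is of the moment at which its call begins: read the wrist's pose just before it. camera_info takes no time and is no camera call; for the wrist camera it gives the pose at the moment of the call.
- ctrl.close_job(): hands the job in; it is judged then, once.
The state is a dict: "time": time; "joint_positions": joint angles; "qd": joint speeds; "joint_torque": joint torques, N m; "position": TCP position; "tool_rot": TCP orientation; "ft_force": force on the tool from outside, world axes, zero at the start; "torque": the same for the moment, N m; "grip_width": opening from 0.0 (shut) to 1.0 (fully open); "grip_force": force on a finger pad.
Only numpy, scipy, OpenCV 4.12 (cv2) and the standard library are available. Lean on these libraries where they do the work, as an engineer would, in place of code of your own. Each camera call takes 0.05 s, during which the arm holds its last target. There are 200 camera calls.

TASK

Two red caps are standing proud on the jars in the blue carrier: with the carrier standing on the shaker, press both caps fully home. Then take the carrier by its grey handle bar, lift it straight up until its underside is about 12 cm above the shaker's platform and hold it there, level and still, for three seconds, and finish while still holding it there. Keep the carrier upright throughout and leave everything else where it stands.

Things in the scene. Friction and masses are not known exactly. Their poses are not given: they have to be found in the camera images.
- carrier: loose sky-blue tray, 0.4 to 0.65 kg, with a fixed white red-capped jar near each end and a grey handle bar over its middle. Tray 84 mm along its x, 200 mm along its y, 26 mm tall over its rim; origin at the centre of its underside; z up, y along its length. Jar axes at y = +65 and -65 mm
- handle_grip (a point): middle of the carrier's handle bar, 114 mm above the carrier's underside; the bar runs along the carrier's y, 84 mm long, 14 mm wide and 14 mm tall, open below except for two 10 mm wide posts 30 mm either side of the middle; it weighs evenly about this point
- cap_left (a joint): slide of the red cap on the jar at the carrier's +y end, m: 0 = standing 8 mm proud, 0.008 = fully home on the jar's collar; starts 0 to 0.004. Pushed straight down it slides stiffly at about 5 N, stays where it is left, and stops hard when home (it is home when pushing 12 N or more moves it no further)
- cap_right (a joint): slide of the red cap on the jar at the carrier's -y end, m: as for joint cap_left
- cap_left_top (a point): centre of the top face of the red cap at the carrier's +y end (cap 48 mm across, 15 mm tall; top face 72 mm above the carrier's underside when home, up to 80 mm when proud)
- cap_right_top (a point): centre of the top face of the red cap at the carrier's -y end (cap 48 mm across, 15 mm tall; top face 72 mm above the carrier's underside when home, up to 80 mm when proud)
- shaker: fixed white laboratory shaker with a grey rubber-topped aluminium platform, 280 mm (x) by 340 mm (y), 60 mm tall over all; the carrier stands on it; origin at the centre of its underside
- platform (a point): centre of the top face of the shaker's platform, 60 mm above the bench; axes as the shaker's, z up
- blue_jar: bystander: loose white jar with a blue cap, 48 mm across, 55 mm tall, standing on the platform behind the carrier; origin at the centre of its underside (as for all bystanders)
- spare_jar: bystander: loose white jar with a blue cap, 48 mm across, 55 mm tall, on the bench beside the shaker
- wash_bottle: bystander: loose white wash bottle with a red top and spout, 60 mm across, 155 mm tall, on the bench beside the shaker
- amber_bottle: bystander: loose amber reagent bottle, 62 mm across, 140 mm tall, on the bench beside the shaker
- tip_box: bystander: loose white and yellow pipette-tip box, 80 by 110 mm, 55 mm tall, on the bench beside the shaker
- beaker: bystander: loose glass beaker, 68 mm across, 85 mm tall, on the bench left of the shaker
Not all that is in view belongs to the job. What is meant by the carrier is not pink or yellow, and is the smaller of those in its own colour.

How it is judged:
On the way, in this order (a step that is already met when the one before it is completed fails the run):
1. both red caps pressed home while the carrier stands upright on the shaker (value of joint each of cap_left, cap_right above 0.0062 m and z of carrier in the frame of platform below 0.01 m and angle between carrier's own z axis and vertical below 0.087 rad), for 0.2 s.
2. carrier held in the fingers, level and still, about 12 cm over the platform, caps still home, for 2.5 s (value of joint each of cap_left, cap_right above 0.0062 m and z of carrier in the frame of platform between 0.085 and 0.16 m and horizontal distance between carrier and platform below 0.1 m and angle between carrier's own z axis and vertical below 0.087 rad and linear speed of carrier below 0.03 m/s and angular speed of carrier below 0.2 rad/s and contact force between carrier and the fingers above 2 N and contact force between carrier and shaker below 0.1 N), for 2.5 s.
At the end, for the whole second after the job is handed in: The program has finished holding: the carrier's underside is 85 to 160 mm above the platform, within 100 mm of its centre seen from above, tilted less than 5 degrees, slower than 30 mm/s and 0.2 rad/s, gripped by the fingers and not touching the shaker, with both caps at 0.0062 or more (all of step 2); the arm keeps its last pose, push and grip.
It fails at once if the carrier tips more than 17 degrees (angle between carrier's own z axis and vertical above 0.3 rad).
It fails at once if a bystander is shifted by more than 20 mm (distance of any of blue_jar, spare_jar, wash_bottle, amber_bottle, tip_box, beaker from where it was at the start of the episode above 0.02 m).
It also fails if it takes over 58 s, if anything falls off the work surface, if the arm or the gripper's body presses on something with over 40 N, if the wrist force passes 120 N, or if a joint passes its speed limit or range.

## Working session

There is one attempt and no reset: what is moved stays moved. The work goes in short steps, Python scripts to look and compute and a shell command to move; the robot and the scene stay as the last step left them, time stands still between calls to the robot, and variables do not carry over. Pictures are saved under pics/ and viewed, at most 10 in all, crops included, and the job is handed in when it is done.

```bash
mkdir -p pics
cat > h.py <<'E'
import numpy as np, cv2
from bench import ctrl
from scipy.spatial.transform import Rotation as Ro
def grab(n):
    c=ctrl.camera_info(n); im,d=ctrl.get_image(n); return c,im,d
def world(c,d):
    K=np.array(c["intrinsics"]);R=np.array(c["R"]);t=np.array(c["t"])
    v,u=np.mgrid[:d.shape[0],:d.shape[1]]
    P=np.stack([(u-K[0,2])/K[0,0]*d,(v-K[1,2])/K[1,1]*d,d],-1)
    return (P-t)@R
E
python3 - <<'E'
from h import *
s=ctrl.get_state(); print(s)
for n in("top","scene"):
    c,im,d=grab(n); cv2.imwrite(f"pics/{n}0.png",im); np.savez(f"{n}0.npz",im=im,d=d,P=world(c,d))
    print(n,np.round(c["R"],3).tolist(),c["t"])
E
```

```text
{'time': 0.0, 'joint_positions': array([-1.10791134,  0.32182875, -0.07007615,  1.45166081,  0.02263798,
        1.37076253, -0.05689719]), 'qd': array([ 0.00069043,  0.00078845,  0.00107057, -0.00022971, -0.00057288,
        0.00028434,  0.00032061]), 'joint_torque': array([-2.26931897e-04, -4.91287100e+01, -4.03897623e-01, -3.12541795e+01,
       -6.39431085e-02,  4.36732150e-02,  1.88037820e-04]), 'position': array([0.28184578, 0.58512228, 0.22146482]), 'tool_rot': array([-6.98935616e-01, -3.06256498e+00,  2.90766530e-03]), 'ft_force': array([-0.00866365,  0.01450338,  0.65875807]), 'torque': array([ 0.00803473, -0.02024851, -0.07592245]), 'grip_force': 0.0, 'grip_width': 0.9981079639446001}
top [[0.002, -1.0, -0.008], [-0.989, -0.001, -0.15], [0.15, 0.008, -0.989]] [-0.02958911  0.45922791  1.73867062]
scene [[0.341, 0.94, 0.011], [0.71, -0.249, -0.659], [-0.617, 0.233, -0.752]] [-0.14629603 -0.26345577  2.03721546]
```

View pics/top0.png

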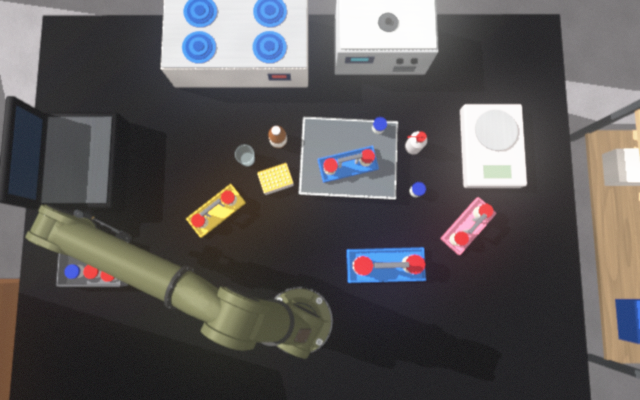

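View pics/scene0.png

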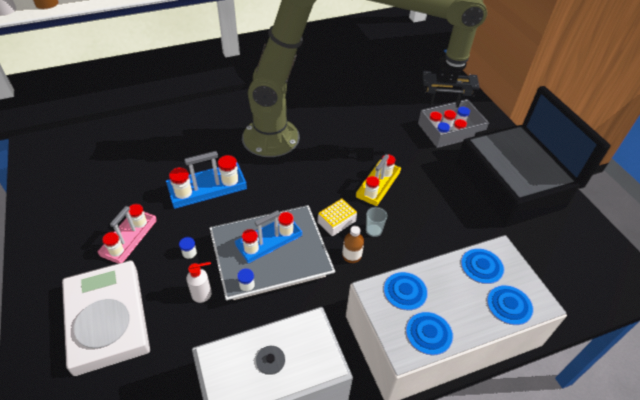

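Top view: the carrier is on the shaker, with caps at (331,166) and (368,157) and its handle between them. A blue jar is behind it at (380,125). The larger blue carrier on the bench, at (387,265), is a decoy. Next I measure caps, handle and platform.

Run:
```python
from h import *
def show(l,p): print(l,len(p),"med",np.round(np.median(p,0),4),"mid",np.round((np.percentile(p,2,axis=0)+np.percentile(p,98,axis=0))/2,4),"ext",np.round(np.ptp(p,axis=0),3))
for n,roi in(("top",(300,120,398,197)),("scene",(215,205,335,295))):
    z=np.load(n+"0.npz");im,d,P=z["im"],z["d"],z["P"]
    hsv=cv2.cvtColor(im,cv2.COLOR_BGR2HSV);x0,y0,x1,y1=roi
    m=np.zeros(d.shape,bool);m[y0:y1,x0:x1]=1;m&=d>0
    H,S,V=hsv[...,0],hsv[...,1],hsv[...,2]
    plat=m&(S<60)&(abs(P[...,2]-.06)<.012); show(n+" plat",P[plat])
    red=m&((H<8)|(H>172))&(S>150)&(P[...,2]>.118)
    k,L,st,c=cv2.connectedComponentsWithStats(red.astype(np.uint8))
    for i in range(1,k):
        if st[i,4]>25: show(f"{n} red {np.round(c[i])}",P[L==i])
    bar=m&(S<70)&(P[...,2]>.155); show(n+" bar",P[bar])
    q=P[bar][:,:2];w,v=np.linalg.eigh(np.cov(q.T));print("bar yaw",np.degrees(np.arctan2(*(v[::-1,1]))))
    blue=m&(H>95)&(H<125)&(S>120)&(P[...,2]>.105);show(n+" bluecap",P[blue])
    tray=m&(H>95)&(H<125)&(S>120)&(P[...,2]<.1);q=P[tray];show(n+" tray",q)
    r=cv2.minAreaRect(q[:,:2].astype(np.float32));print(r)
```

```text
top plat 5468 med [ 0.5885 -0.173   0.0586] mid [ 0.57   -0.1748  0.0587] ext [0.28  0.349 0.024]
top red [368. 156.] 116 med [ 0.5594 -0.2346  0.1364] mid [ 0.5598 -0.235   0.1372] ext [0.041 0.037 0.018]
top red [330. 165.] 130 med [ 0.528  -0.1063  0.1353] mid [ 0.5284 -0.1063  0.1352] ext [0.042 0.041 0.025]
top bar 94 med [ 0.5427 -0.1708  0.1796] mid [ 0.5422 -0.1693  0.1779] ext [0.027 0.077 0.035]
bar yaw 103.23840273957656
top bluecap 115 med [ 0.6761 -0.2811  0.1137] mid [ 0.6309 -0.2504  0.1314] ext [0.161 0.145 0.07 ]
top tray 744 med [ 0.531  -0.1689  0.0692] mid [ 0.5436 -0.1705  0.0744] ext [0.131 0.207 0.039]
((0.5454510450363159, -0.16989891231060028), (0.090894415974617, 0.2008424699306488), 13.733067512512207)
scene plat 5299 med [ 0.6209 -0.1758  0.0591] mid [ 0.5794 -0.1753  0.059 ] ext [0.3   0.393 0.024]
scene red [286. 218.] 153 med [ 0.5337 -0.1086  0.1359] mid [ 0.5329 -0.1078  0.1352] ext [0.049 0.045 0.018]
scene red [249. 236.] 163 med [ 0.5664 -0.2356  0.1373] mid [ 0.5631 -0.235   0.1366] ext [0.05  0.044 0.017]
scene bar 161 med [ 0.5509 -0.1741  0.1783] mid [ 0.5482 -0.1714  0.1721] ext [0.033 0.08  0.031]
bar yaw 103.5236752397552
scene bluecap 191 med [ 0.6842 -0.2821  0.114 ] mid [ 0.6836 -0.2819  0.1137] ext [0.147 0.111 0.017]
scene tray 943 med [ 0.562  -0.1719  0.0699] mid [ 0.5556 -0.1721  0.0739] ext [0.181 0.242 0.043]
((0.5476906299591064, -0.1964896321296692), (0.12853841483592987, 0.27530211210250854), 20.760251998901367)
```

```bash
cat > to.py <<'E'
from h import *
import sys
T=np.array([float(a) for a in sys.argv[1:4]]);yaw=float(sys.argv[4])  # yaw of tool y in world, deg
s=ctrl.get_state();R=Ro.from_rotvec(s["tool_rot"]);M=R.as_matrix()
X=np.array([-np.sin(np.radians(yaw)),np.cos(np.radians(yaw)),0])
Y=np.array([np.cos(np.radians(yaw)),np.sin(np.radians(yaw)),0]);Z=np.array([0,0,-1])
X=np.cross(Y,Z);G=np.c_[X,Y,Z]
print("shift mm now-axes",np.round(M.T@(T-s["position"])*1000,1),"turn deg",np.round(np.degrees((R.inv()*Ro.from_matrix(G)).as_rotvec()),2),"t",round(s["time"],2),"F",np.round(s["ft_force"],2),"pos",np.round(s["position"],4))
print("axes",M.round(2).tolist(),"q",s["joint_positions"].round(2))
E
python3 -m handwheel '[[0,0,0,-0.04,0,0,0],[0,-0.026,-0.026,0,0,0,0],[0,-0.026,-0.026,0,0,0,0],[0,-0.026,-0.026,0,0,0,0],[0,-0.026,-0.026,0,0,0,0],[0,-0.026,-0.026,0,0,0,0],[0,-0.026,-0.026,0,0,0,0],[0,-0.026,-0.026,0,0,0,0],[0,-0.026,-0.026,0,0,0,0],[0,-0.026,-0.026,0,0,0,0],[0,-0.026,-0.026,0,0,0,0],[0,0,0,0,0,0,0]]'
python3 to.py 0.531 -0.108 0.26 13.5
```

```text
time: 1.6
position: [0.4046, 0.2354, 0.2625]
tool_rot: [0.708, 3.061, -0.001]
ft_force: [-0.4, -0.3, 1.0]
grip_width: 0.002
grip_force: 0.0
shift mm now-axes [-264.3 -253.1    2.7] turn deg [-1.000e-02  3.000e-02  5.046e+01] t 1.6 F [-0.44 -0.31  1.02] pos [0.4046 0.2354 0.2625]
axes [[-0.9, 0.44, 0.0], [0.44, 0.9, -0.0], [-0.0, -0.0, -1.0]] q [-0.77 -0.09  0.18  1.82  0.02  1.41  0.52]
```

```bash
python3 -m handwheel '[[0,-0.033,-0.032,0,0,0,0],[0,-0.033,-0.032,0,0,0,0],[0,-0.033,-0.032,0,0,0,0],[0,-0.033,-0.032,0,0,0,0],[0,-0.033,-0.032,0,0,0,0],[0,-0.033,-0.032,0,0,0,0],[0,-0.033,-0.031,0,0,0,0],[0,-0.033,-0.03,0,0,0,0],[0,0,0,0,0,0,0]]'
python3 -m handwheel '[[0,0,0,0,0,0,10],[0,0,0,0,0,0,10],[0,0,0,0,0,0,10],[0,0,0,0,0,0,10],[0,0,0,0,0,0,10.4],[0,0,0,0,0,0,0],[0,0,0,0,0,0,0]]'
python3 to.py 0.531 -0.108 0.15 13.5
python3 - <<'E'
from h import *
c,im,d=grab("wrist"); cv2.imwrite("pics/w0.png",im); np.savez("w0.npz",im=im,d=d,P=world(c,d))
E
```

```text
time: 2.72
position: [0.5319, -0.1071, 0.2622]
tool_rot: [-0.707, -3.061, 0.003]
ft_force: [0.4, 0.7, -0.2]
grip_width: 0.004
grip_force: 0.0
time: 3.6
position: [0.5316, -0.1028, 0.2624]
tool_rot: [-1.931, -2.478, -0.0]
ft_force: [-0.1, 0.7, 0.5]
grip_width: 0.005
grip_force: 0.0
shift mm now-axes [ -5.   -1.8 112.4] turn deg [-0.01 -0.03  0.64] t 3.6 F [-0.06  0.66  0.48] pos [ 0.5316 -0.1028  0.2624]
axes [[-0.24, 0.97, -0.0], [0.97, 0.24, 0.0], [0.0, -0.0, -1.0]] q [-0.47  0.07  0.65  1.68 -0.04  1.4   0.43]
```

View pics/w0.png

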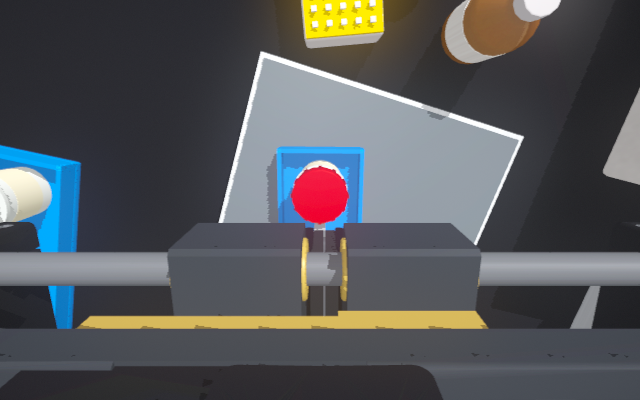

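The wrist view shows the left cap at about (320,195) and tray edges parallel to the tool axes, so the yaw is right. I'll measure the cap from here.

```bash
cat > cap.py <<'E'
from h import *
import sys
z=np.load(sys.argv[1]);im,d,P=z["im"],z["d"],z["P"]
hsv=cv2.cvtColor(im,cv2.COLOR_BGR2HSV);H,S=hsv[...,0],hsv[...,1]
m=((H<8)|(H>172))&(S>150)&(d>0)&(P[...,2]>.1)
k,L,st,c=cv2.connectedComponentsWithStats(m.astype(np.uint8))
for i in range(1,k):
    if st[i,4]<300: continue
    q=P[L==i];zt=np.percentile(q[:,2],90);q=q[abs(q[:,2]-zt)<.003]
    (x,y),r=cv2.minEnclosingCircle(q[:,:2].astype(np.float32))
    print(c[i].round(),"top z",round(np.median(q[:,2]),4),"centre",round(x,4),round(y,4),"r",round(r,4))
E
python3 cap.py w0.npz
```

```text
[319. 195.] top z 0.1363 centre 0.5286 -0.108 r 0.0239
```

```bash
python3 -m handwheel '[[0,-0.005,-0.003,0.03,0,0,0.6],[0,0,0,0.04,0,0,0],[0,0,0,0.03,0,0,0],[0,0,0,0.015,0,0,0],[0,0,0,0.006,0,0,0],[0,0,0,0,0,0,0],[0,0,0,0,0,0,0]]'
python3 to.py 0.530 -0.108 0.132 13.5
```

```text
time: 4.53
position: [0.5307, -0.1096, 0.1427]
tool_rot: [1.948, 2.462, 0.002]
ft_force: [-0.3, -0.9, -0.0]
grip_width: 0.003
grip_force: 0.0
shift mm now-axes [ 1.7 -0.3 10.7] turn deg [ 0.11  0.02 -0.21] t 4.53 F [-0.27 -0.9  -0.05] pos [ 0.5307 -0.1096  0.1427]
axes [[-0.23, 0.97, 0.0], [0.97, 0.23, 0.0], [-0.0, 0.0, -1.0]] q [-0.44  0.16  0.65  1.85 -0.11  1.17  0.48]
```

```bash
for i in 1 2 3; do :; done; python3 -m handwheel '[[0,0,0,0.004,0,0,0],[0,0,0,0,0,0,0]]'; python3 -m handwheel '[[0,0,0,0.003,0,0,0],[0,0,0,0,0,0,0]]'
```

```text
time: 4.78
position: [0.5298, -0.1094, 0.1375]
tool_rot: [-1.949, -2.463, -0.0]
ft_force: [0.1, -0.2, 0.3]
grip_width: 0.008
grip_force: 0.0
time: 5.03
position: [0.53, -0.1095, 0.1348]
tool_rot: [1.949, 2.463, 0.001]
ft_force: [-0.2, -0.2, 3.1]
grip_width: 0.001
grip_force: 1.7
```

```bash
python3 -m handwheel '[[0,0,0,0.002,0,0,0],[0,0,0,0,0,0,0]]'; python3 -m handwheel '[[0,0,0,0.002,0,0,0],[0,0,0,0,0,0,0]]'; python3 -m handwheel '[[0,0,0,0.001,0,0,0],[0,0,0,0,0,0,0]]'
```

```text
time: 5.28
position: [0.5301, -0.1095, 0.1327]
tool_rot: [1.949, 2.463, 0.001]
ft_force: [-1.0, -0.1, 3.2]
grip_width: 0.005
grip_force: 1.9
time: 5.52
position: [0.5301, -0.1095, 0.1323]
tool_rot: [-1.949, -2.463, -0.002]
ft_force: [-4.4, 0.8, 14.4]
grip_width: 0.005
grip_force: 7.2
time: 5.78
position: [0.5301, -0.1095, 0.1323]
tool_rot: [-1.949, -2.463, -0.002]
ft_force: [-7.6, 2.3, 20.3]
grip_width: 0.007
grip_force: 10.2
```

Left cap is home: it stopped at z 0.1323 with 20 N. Moving over to the right cap.

```bash
python3 -m handwheel '[[0,0,0,-0.01,0,0,0],[0,0,0,-0.04,0,0,0],[0,0,0,-0.06,0,0,0],[0,0,0,-0.02,0,0,0],[0,-0.035,0,0,0,0,0],[0,-0.035,0,0,0,0,0],[0,-0.035,0,0,0,0,0],[0,-0.025,0,0,0,0,0],[0,0,0,0,0,0,0],[0,0,0,0,0,0,0]]'
python3 - <<'E'
from h import *
c,im,d=grab("wrist"); cv2.imwrite("pics/w1.png",im); np.savez("w1.npz",im=im,d=d,P=world(c,d))
E
python3 cap.py w1.npz; python3 to.py 0.5605 -0.2355 0.142 13.5
```

```text
time: 7.02
position: [0.5598, -0.2349, 0.259]
tool_rot: [-1.948, -2.463, -0.0]
ft_force: [1.1, -0.1, 0.7]
grip_width: 0.007
grip_force: 0.0
[323.  23.] top z 0.1316 centre 0.5284 -0.1086 r 0.024
[324. 193.] top z 0.1382 centre 0.5593 -0.2346 r 0.024
shift mm now-axes [ -1.3   0.3 117.2] turn deg [-0.   -0.06 -0.12] t 7.08 F [-0.04  0.49 -0.05] pos [ 0.5599 -0.2345  0.2592]
axes [[-0.23, 0.97, -0.0], [0.97, 0.23, 0.0], [0.0, -0.0, -1.0]] q [-0.27  0.26  0.75  1.53 -0.18  1.42  0.73]
```

View pics/w1.png

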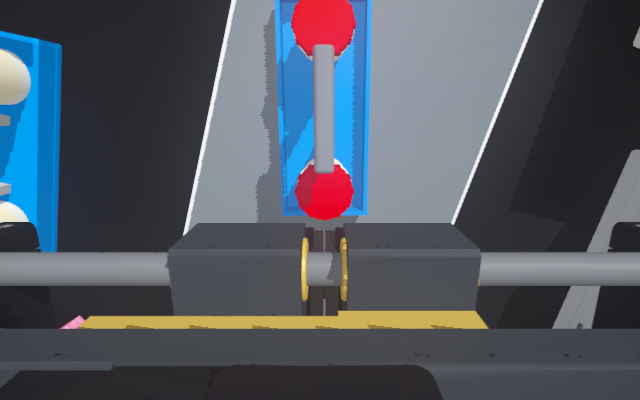

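The left cap at (323,23) is home (z 0.1316). The right cap at (324,193) is still proud (0.1382) and lies under the tool, and the bar runs between them. Going down.

```bash
python3 -m handwheel '[[0,0,0,0.04,0,0,0],[0,0,0,0.04,0,0,0],[0,0,0,0.025,0,0,0],[0,0,0,0.01,0,0,0],[0,0,0,0.002,0,0,0],[0,0,0,0,0,0,0],[0,0,0,0,0,0,0]]'; python3 -m handwheel '[[0,0,0,0.002,0,0,0],[0,0,0,0.002,0,0,0],[0,0,0,0,0,0,0]]'; python3 -m handwheel '[[0,0,0,0.002,0,0,0],[0,0,0,0.002,0,0,0],[0,0,0,0,0,0,0]]'
```

```text
time: 7.95
position: [0.5604, -0.2362, 0.1437]
tool_rot: [1.948, 2.462, 0.001]
ft_force: [-0.5, -0.2, 0.4]
grip_width: 0.008
grip_force: 0.0
time: 8.32
position: [0.5599, -0.2361, 0.1387]
tool_rot: [1.949, 2.463, 0.0]
ft_force: [-0.0, 0.4, 1.4]
grip_width: 0.008
grip_force: 0.6
time: 8.7
position: [0.5599, -0.2361, 0.1348]
tool_rot: [1.949, 2.463, 0.001]
ft_force: [-1.2, 0.7, 3.9]
grip_width: -0.001
grip_force: 2.0
```

```bash
python3 -m handwheel '[[0,0,0,0.002,0,0,0],[0,0,0,0,0,0,0]]'; python3 -m handwheel '[[0,0,0,0.002,0,0,0],[0,0,0,0,0,0,0]]'; python3 -m handwheel '[[0,0,0,0.001,0,0,0],[0,0,0,0,0,0,0],[0,0,0,0,0,0,0]]'
```

```text
time: 8.95
position: [0.5599, -0.2361, 0.1327]
tool_rot: [1.949, 2.463, 0.0]
ft_force: [-0.2, -0.2, 3.6]
grip_width: 0.005
grip_force: 1.9
time: 9.2
position: [0.56, -0.2361, 0.1324]
tool_rot: [1.949, 2.463, 0.002]
ft_force: [-3.8, 2.1, 13.0]
grip_width: 0.004
grip_force: 6.6
time: 9.57
position: [0.56, -0.2362, 0.1323]
tool_rot: [1.949, 2.463, 0.003]
ft_force: [-6.5, 2.9, 18.7]
grip_width: 0.006
grip_force: 9.2
```

Both caps are home. I'll lift clear, open the fingers, look again and locate the bar.

```bash
python3 -m handwheel '[[0,0,0,-0.01,0,0,0],[0,0,0,-0.04,0,0,0],[0,0,0,-0.06,0,0,0],[0,0,0,-0.02,0,0,0],[0.05,0,0,0,0,0,0],[0.05,0,0,0,0,0,0],[0.05,0,0,0,0,0,0],[0.05,0,0,0,0,0,0]]'
python3 - <<'E'
from h import *
c,im,d=grab("wrist"); P=world(c,d);np.savez("w2.npz",im=im,d=d,P=P)
S=cv2.cvtColor(im,cv2.COLOR_BGR2HSV)[...,1]
q=P[(d>0)&(S<90)&(abs(P[...,2]-.181)<.004)&(abs(P[...,0]-.545)<.06)&(abs(P[...,1]+.17)<.06)]
print(len(q),np.median(q[:,2]),cv2.minAreaRect(q[:,:2].astype(np.float32)))
E
python3 cap.py w2.npz; python3 to.py 0.544 -0.1715 0.155 13.5
```

```text
time: 10.58
position: [0.5593, -0.2358, 0.2583]
tool_rot: [-1.948, -2.462, 0.001]
ft_force: [-0.7, 0.2, 0.5]
grip_width: 0.372
grip_force: 0.0
2584 0.18034872345346775 ((0.5433605909347534, -0.17198298871517181), (0.013573474250733852, 0.08338575810194016), 13.777030944824219)
[324.  23.] top z 0.1315 centre 0.5284 -0.1094 r 0.0237
[325. 191.] top z 0.1315 centre 0.5592 -0.2351 r 0.0242
shift mm now-axes [ 6.610e+01 -1.000e-01  1.037e+02] turn deg [-0.07 -0.04 -0.22] t 10.62 F [ 0.54  0.34 -0.1 ] pos [ 0.5594 -0.2358  0.2586]
axes [[-0.23, 0.97, -0.0], [0.97, 0.23, 0.0], [0.0, -0.0, -1.0]] q [-0.27  0.26  0.76  1.53 -0.18  1.42  0.73]
```

```bash
python3 -m handwheel '[[0.06,0.033,-0.001,0,0,0,-0.3],[0.06,0.0325,0,0,0,0,0],[0.06,0,0,0.02,0,0,0],[0.06,0,0,0,0,0,0],[0.06,0,0,0,0,0,0]]'
python3 -m handwheel '[[0.06,0,0,0.03,0,0,0],[0.06,0,0,0.03,0,0,0],[0.06,0,0,0.018,0,0,0],[0.06,0,0,0.006,0,0,0],[0.06,0,0,0,0,0,0],[0.06,0,0,0,0,0,0]]'
python3 to.py 0.5434 -0.172 0.155 13.7
```

```text
time: 11.25
position: [0.5436, -0.1732, 0.24]
tool_rot: [1.944, 2.467, -0.0]
ft_force: [0.1, 1.4, 0.3]
grip_width: 0.687
grip_force: 0.0
time: 12.0
position: [0.5443, -0.1728, 0.1567]
tool_rot: [1.942, 2.467, 0.002]
ft_force: [-0.0, -0.1, 0.4]
grip_width: 0.688
grip_force: 0.0
shift mm now-axes [ 1.  -0.7  1.7] turn deg [ 0.1   0.04 -0.12] t 12.0 F [-0.02 -0.12  0.37] pos [ 0.5443 -0.1728  0.1567]
axes [[-0.23, 0.97, 0.0], [0.97, 0.23, -0.0], [-0.0, 0.0, -1.0]] q [-0.36  0.23  0.72  1.76 -0.16  1.21  0.63]
```

```bash
python3 -m handwheel '[[0.03,0.001,-0.001,0.0015,0,0,0],[0.03,0,0,0,0,0,0],[0.02,0,0,0,0,0,0],[0,0,0,0,0,0,0],[0,0,0,0,0,0,0],[0,0,0,0,0,0,0],[0,0,0,0,0,0,0],[0,0,0,0,0,0,0]]' 40
python3 -m handwheel '[[0,0,0,-0.003,0,0,0],[0,0,0,-0.005,0,0,0],[0,0,0,-0.007,0,0,0],[0,0,0,0,0,0,0],[0,0,0,0,0,0,0]]'
```

```text
time: 13.0
position: [0.5427, -0.1717, 0.1542]
tool_rot: [1.943, 2.468, 0.001]
ft_force: [1.4, 0.7, -0.1]
grip_width: 0.155
grip_force: 40.0
time: 13.62
position: [0.5423, -0.1718, 0.169]
tool_rot: [-1.943, -2.469, -0.0]
ft_force: [-0.9, -0.2, -3.1]
grip_width: 0.152
grip_force: 40.0
```

The bar is gripped at 13 mm with 40 N. Lifting the remaining 105 mm.

```bash
python3 -m handwheel '[[0,0,0,-0.005,0,0,0],[0,0,0,-0.01,0,0,0],[0,0,0,-0.015,0,0,0],[0,0,0,-0.015,0,0,0],[0,0,0,-0.015,0,0,0],[0,0,0,-0.015,0,0,0],[0,0,0,-0.015,0,0,0],[0,0,0,-0.01,0,0,0],[0,0,0,-0.005,0,0,0],[0,0,0,0,0,0,0],[0,0,0,0,0,0,0],[0,0,0,0,0,0,0]]'
python3 - <<'E'
from h import *
c,im,d=grab("scene"); cv2.imwrite("pics/s1.png",cv2.resize(im[120:320,150:400],(750,600)))
P=world(c,d);np.savez("s1.npz",im=im,d=d,P=P)
hsv=cv2.cvtColor(im,cv2.COLOR_BGR2HSV);m=((hsv[...,0]<8)|(hsv[...,0]>172))&(hsv[...,1]>150)&(P[...,2]>.2)&(d>0)
for y0,y1 in((-.17,-.05),(-.3,-.18)):
    q=P[m&(P[...,1]>y0)&(P[...,1]<y1)&(abs(P[...,0]-.55)<.1)];print(len(q),np.percentile(q[:,2],[50,95]).round(4),np.median(q,0).round(3))
E
python3 to.py 0.5434 -0.172 0.274 13.7
```

```text
time: 15.12
position: [0.5421, -0.1717, 0.2735]
tool_rot: [-1.943, -2.468, 0.001]
ft_force: [-0.1, -0.9, -3.2]
grip_width: 0.154
grip_force: 40.0
65 [0.2515 0.3509] [ 0.551 -0.114  0.251]
182 [0.2508 0.2543] [ 0.564 -0.235  0.251]
shift mm now-axes [-0.6  1.1 -0.4] turn deg [-0.04 -0.01 -0.11] t 15.18 F [ 0.41  0.54 -3.99] pos [ 0.5422 -0.1717  0.2736]
axes [[-0.23, 0.97, -0.0], [0.97, 0.23, 0.0], [0.0, -0.0, -1.0]] q [-0.39  0.14  0.73  1.6  -0.1   1.43  0.58]
```

View pics/s1.png

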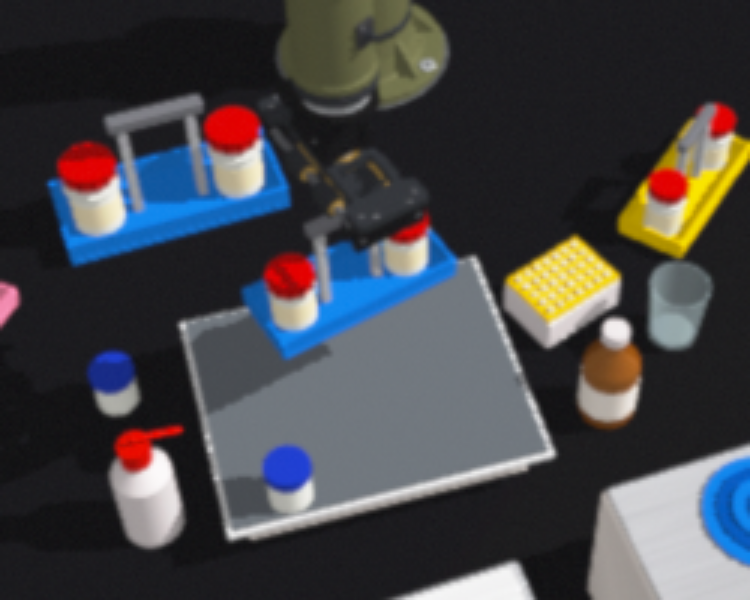

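The crop shows the carrier lifted, level and gripped by its bar (crop about (350,280)). The cap tops are both at z ≈ 0.251, so the underside is about 12 cm over the platform, and the other objects are undisturbed. Holding for more than 3 s, then handing in.

```bash
python3 -m handwheel '[[0,0,0,0,0,0,0],[0,0,0,0,0,0,0],[0,0,0,0,0,0,0],[0,0,0,0,0,0,0],[0,0,0,0,0,0,0],[0,0,0,0,0,0,0],[0,0,0,0,0,0,0],[0,0,0,0,0,0,0],[0,0,0,0,0,0,0],[0,0,0,0,0,0,0],[0,0,0,0,0,0,0],[0,0,0,0,0,0,0]]'
python3 -m handwheel '[[0,0,0,0,0,0,0],[0,0,0,0,0,0,0],[0,0,0,0,0,0,0],[0,0,0,0,0,0,0],[0,0,0,0,0,0,0],[0,0,0,0,0,0,0],[0,0,0,0,0,0,0],[0,0,0,0,0,0,0],[0,0,0,0,0,0,0],[0,0,0,0,0,0,0],[0,0,0,0,0,0,0],[0,0,0,0,0,0,0]]'
python3 -m handwheel '[[0,0,0,0,0,0,0],[0,0,0,0,0,0,0],[0,0,0,0,0,0,0],[0,0,0,0,0,0,0],[0,0,0,0,0,0,0],[0,0,0,0,0,0,0],[0,0,0,0,0,0,0],[0,0,0,0,0,0,0]]'
python3 -c "
from bench import ctrl
print(ctrl.close_job())"
```

```text
time: 16.68
position: [0.5424, -0.1718, 0.2741]
tool_rot: [1.943, 2.469, 0.0]
ft_force: [-0.8, -0.4, -3.4]
grip_width: 0.155
grip_force: 40.0
time: 18.18
position: [0.5424, -0.1718, 0.2741]
tool_rot: [1.943, 2.469, 0.0]
ft_force: [-0.2, 0.0, -4.6]
grip_width: 0.156
grip_force: 40.0
time: 19.18
position: [0.5423, -0.1718, 0.2741]
tool_rot: [1.943, 2.469, 0.0]
ft_force: [0.3, -0.3, -3.1]
grip_width: 0.151
grip_force: 40.0
the job is handed in; nothing more can be done
None
```

I pressed both caps home, lifted the carrier by its handle bar to about 12 cm over the platform, held it level for 4 s, and handed the job in while still holding it; no verdict was returned.

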